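# Reset the glue-gun charger

### The arm

A 6-joint arm with a two-finger parallel gripper is mounted at the origin on the work surface. World frame = base frame: x ahead of the robot, y to its left, z up, the work surface at z = 0. Lengths are in mm, angles in degrees, forces in N, time in s.
With the tool pointing down it reaches from about 300 to 850 mm from the base axis. Payload 4.2 kg.
Tool frame: the origin (TCP) lies between the finger pads; the fingertips stand 22 mm ahead of it and the grasp point (between the pads) lies 3 mm ahead of it; z points along the fingers, y is the direction in which the jaws open and shut (so a half turn about z gives the same grasp; the last joint's range is limited). The gripper opens to 91 mm and grips with 3 to 60 N. Pads are 32 mm wide; open, the fingers measure 118 mm over their backs; the gripper's body (76 mm by 178 mm) begins 60 mm behind the grasp point.
Start: joints at [63.598, 18.312, 89.639, -0, 72.044, -1.146], TCP at [245.336, 520.052, 207.476] pointing down, gripper open.
Joint ranges: [-177.97, 177.97], [-48.28, 115.42], [12.27, 149.76], [-77.06, 257.06], [2.81, 150.46], [-146.56, 146.56]. Speed limits (degrees/s): [147.25, 147.25, 180, 180, 180, 180].

### API

Orientations are given as [roll, pitch, yaw] about the fixed x, y, z axes, in that order (R = Rz(yaw) Ry(pitch) Rx(roll)).
In Python, from workcell import telemetry, cams, env gives the robot as it stands.
- The arm moves only by the shell command python3 -m inch 'ROWS' [FORCE]. ROWS is JSON, a list of rows, each an object of numbers: "x", "y", "z": the shift along the tool's x, y, z in cm; "yaw": the turn about the tool's z in units of 5 degrees (1.0 is 5 degrees); "gripper": the gripper's target within -1 to 1 (fully open at 1, half-way at 0, shut at -1). A call has 1 to 12 rows; each row shifts and turns the commanded pose from where the row before left it, along the tool's axes as they then stand; what a row does not reach is not made up. A row lasts 1/12 s, in which the tool goes at most 41.7 mm and 7.16 degrees, less where a joint would pass 70% of its speed; a pose out of reach is approached as far as the arm can. A call is refused whole if a number of a shift passes 4.17 or a number of a turn 1, either way. A call with a gripper value outside its range is refused whole. The fingers move at their own pace and stop on an object; FORCE is the grip in N (left out, the last holds). Time passes only in rows, so rows that do not move let the fingers close. It gives the time, the measured TCP pose, the force and the opening at its end, in the units of the state.
- telemetry.state(): the state, without advancing time (a new reading comes with each control period).
- cams.grab_frame(name): name is "scene" or "top" or "wrist"; returns a dict with "pixels" (400x640x3 uint8, red, green, blue), "mtx" (3x3 intrinsics, pixels), "distortion" ([k1, k2, p1, p2, k3] as OpenCV has them; the pictures are not rectified), "rvec" (rotation vector, rad) and "tvec" (3), from world to camera coordinates, as OpenCV has them. Camera axes: x right, y down, z forward; pixel columns grow to the right and rows downward; lengths in mm; the calibration is good to about 2 mm. A picture is of the moment at which its call begins. There is no depth.
- env.job_done(): hands the job in, once; it reports no verdict.
The state is a dict: "time_s": time; "qpos": joint angles; "qvel": joint speeds; "effort": joint torques, N m; "ee_pos": TCP position; "ee_rot": TCP orientation; "force": force on the tool from outside, world axes, zero at the start; "torque": the same for the moment, N m; "gripper_width": finger opening in mm.
Only numpy, scipy, OpenCV 4.12 (cv2) and the standard library are available. Lean on these libraries where they do the work, as an engineer would, in place of code of your own. Each camera call takes 0.05 s, during which the arm holds its last target. There are 200 camera calls.

### The job

The glue-gun charger has tripped and its reset key sits at the bottom of the round well in its top, under a wooden slice that someone left there. With the fingertips, push the slice flat along the charger's top until the whole well is open, leaving it lying on the charger without lifting or tipping it, then reach into the round well and press the reset key all the way down for a moment, and let it come back up. Leave the square key of the other charger and the other things on the table alone.

Things in the scene. Friction and masses are not known exactly. Their poses are not given: they have to be found in the camera images.
- charger: The tripped charger: a fixed grey box, 160 mm (its x) by 220 mm (its y), flat top 60 mm above the table; origin at the centre of its underside, z up. In its top is the round well, centred at x 0, y -50 mm. A low fixed black block (24 by 34 mm, 4 mm proud) stands on the top at x 0, y +96 mm; the top is otherwise plain. It is the box with the wooden slice on it.
- well (a point): Centre of the mouth of the round well, level with the charger's top. The well is 48 mm across and vertical. In its middle stands the round black reset key, 32 mm across, whose top lies 26 mm below the mouth. A shut gripper fits in if its fingers together are no wider than about 40 mm across the corners.
- reset_key (a joint): Travel of the reset key: 0 up, 0.005 m fully down; springs back. About 0.7 N starts it, 4.2 N holds it fully down.
- slice: Loose round slice of wood, 80 mm across, 16 mm thick, about 60 g, lying flat on the charger's top over the round well (its centre up to 14 mm off the well's); origin at the centre of its underside, z up. It slides with light friction.
- twin: The other charger: a fixed grey box of the same size (160 by 220 by 60 mm, origin at the centre of its underside), with a square open well 44 mm wide at x 0, y -50 mm, and a candle on top. The two chargers may stand either way round, one left and one right of the robot's middle line. Leave alone.
- square_key (a joint): Travel of the square key in the other charger's well: 0 up, 0.005 m down. Must not be pressed.
- candle_mid: A loose wine-red pillar candle, 50 mm across, 70 mm tall, upright; origin at the centre of its underside. Bystander, leave alone: stands on the table between the two chargers.
- candle_twin: A loose wine-red pillar candle, 50 mm across, 70 mm tall, upright; origin at the centre of its underside. Bystander, leave alone: stands on top of the other charger.
- candle_far: A loose wine-red pillar candle, 50 mm across, 70 mm tall, upright; origin at the centre of its underside. Bystander, leave alone: stands on the table beyond the chargers.
- mug: Loose white mug, 80 mm across, 90 mm tall, beyond the chargers; origin at the centre of its underside. Bystander, leave alone.
- tape: Loose brown roll of tape lying flat between the chargers, nearer the robot, 90 mm across, 24 mm high; origin at the centre of its underside. Bystander, leave alone.
- shears: Loose pruning shears with orange handles lying flat left of the chargers, about 175 mm long, 20 mm high; origin under the middle, x towards the blades. Bystander, leave alone.
- glue_gun: Loose cordless green glue gun lying on its side beyond the chargers, about 175 by 155 mm, 48 mm high; origin under the middle of its barrel, x towards the nozzle. Bystander, leave alone.
There are look-alikes about, which are no part of the job. Leave any blue or pink look-alike of the slice alone.

How it is judged (in metres and radians):
On the way, in this order (a step that is already met when the one before it is completed fails the run):
1. the slice is pushed clear of the well and lies on the charger's top (horizontal distance between slice and well above 0.06 m and z of slice in the frame of charger between 0.056 and 0.066 m), for 0.2 s.
2. the reset key is pressed down (value of joint reset_key above 0.004 m and horizontal distance between slice and well above 0.06 m), for 0.2 s.
At the end, for the whole second after the job is handed in: The slice lies flat and at rest on the charger's top (within 6 mm of its height and 0.1 rad of level), its centre more than 60 mm from the well's, after the reset key was pressed at least 4 mm for 0.2 s and came back up (below 1.5 mm) (all of step 1 and angle between slice's own z axis and vertical below 0.1 rad and linear speed of slice below 0.01 m/s and value of joint reset_key below 0.0015 m); the robot touches nothing.
It fails at once if the slice is lifted off the charger's top (12 mm) or falls from it (z of slice in the frame of charger above 0.072 m or z of slice in the frame of charger below 0.05 m).
It fails at once if the slice is tipped by more than 0.25 rad (angle between slice's own z axis and vertical above 0.25 rad).
It fails at once if the square key of the other charger is pressed (2 mm) (value of joint square_key above 0.002 m).
It fails at once if a bystander is moved by more than 20 mm, lifted or knocked over (distance of any of candle_mid, candle_twin, candle_far, mug, tape, shears, glue_gun from where it was at the start of the episode above 0.02 m or angle between any of candle_mid, candle_twin, candle_far, mug, tape, shears, glue_gun's own z axis and vertical above 0.3 rad).
It also fails if it takes over 42 s, if anything falls off the work surface, if the arm or the gripper's body presses on something with over 40 N, if the wrist force passes 120 N, or if a joint passes its speed limit or range.

## Working session

There is one attempt and no reset: what is moved stays moved. The work goes in short steps, Python scripts to look and compute and a shell command to move; the robot and the scene stay as the last step left them, time stands still between calls to the robot, and variables do not carry over. Pictures are saved under pics/ and viewed, about 8 in all and at most 12, crops included, and the job is handed in when it is done.

```bash
mkdir -p pics; ls; cat > h.py <<'E'
import numpy as np,cv2
from workcell import telemetry,cams,env
def grab(n,f):
    d=cams.grab_frame(n); cv2.imwrite('pics/'+f,cv2.cvtColor(d['pixels'],cv2.COLOR_RGB2BGR))
    np.savez('pics/'+f+'.npz',**{k:np.array(v,dtype=float) for k,v in d.items() if k!='pixels'}); return d
def w(f,pts,z):
    d=np.load('pics/'+f+'.npz'); R,_=cv2.Rodrigues(d['rvec']); t=d['tvec'].reshape(3)
    u=cv2.undistortPoints(np.array(pts,float).reshape(-1,1,2),d['mtx'],d['distortion']).reshape(-1,2)
    c=-R.T@t; r=np.c_[u,np.ones(len(u))]@R; s=(z-c[2])/r[:,2]; return c+s[:,None]*r
def px(f,P):
    d=np.load('pics/'+f+'.npz'); return cv2.projectPoints(np.array(P,float),d['rvec'],d['tvec'],d['mtx'],d['distortion'])[0].reshape(-1,2)
E
python3 - <<'E'
from h import *
grab('top','top1.png'); grab('scene','scene1.png'); print(telemetry.state())
E
```

```text
pics
{'time_s': 0.1, 'qpos': array([ 6.35985450e+01,  1.83495375e+01,  8.96991727e+01, -7.75741198e-04,
        7.20427070e+01, -1.14714034e+00]), 'qvel': array([-0.02967331, -0.10447112, -0.14339865,  0.09444547,  0.09053536,
       -0.05105803]), 'effort': array([-6.64681211e-04, -4.13330519e+01, -2.32511097e+01,  7.27762934e-02,
        4.20938933e-02, -6.71524072e-05]), 'ee_pos': array([245.12993224, 519.63222766, 206.69036631]), 'ee_rot': array([-1.79908586e+02, -1.09275280e-03,  1.54745924e+02]), 'force': array([-0.39509771,  0.3705047 ,  0.35743989]), 'torque': array([-0.00945623,  0.01227334,  0.00601151]), 'gripper_width': 91.09795040312592}
```

View pics/top1.png

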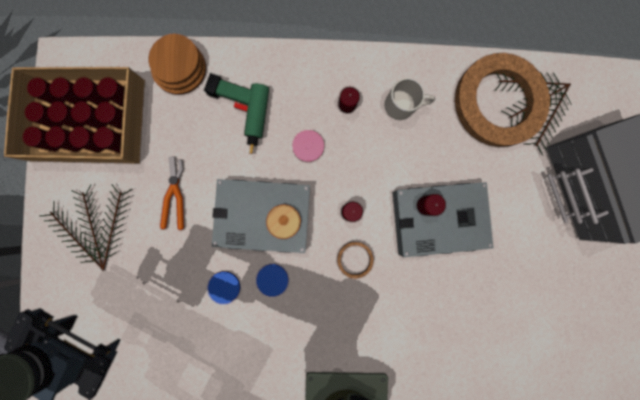

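View pics/scene1.png

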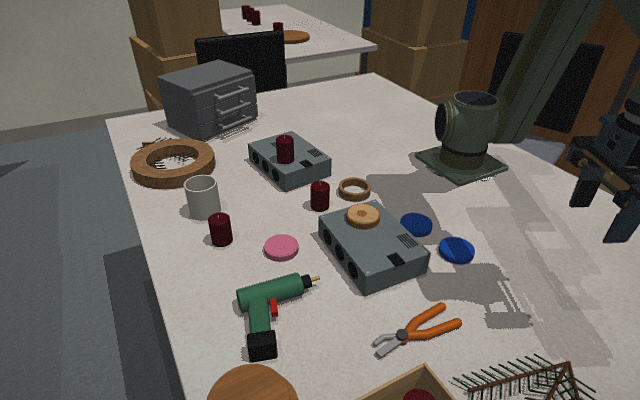

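The top view shows the tripped charger at (262,215) on the robot's left, with its block at (220,213), so charger +y points left. The wooden slice is at (283,221). Possible mix-ups are the blue discs (224,288) and (272,280), the pink disc (309,146), the brown stack (177,62) and the twin (443,218), which has the square well. I choose the slice on the left box and check it in a crop.

```bash
python3 - <<'E'
from h import *
im=cv2.imread('pics/top1.png')[165:265,200:330]
cv2.imwrite('pics/c1.png',cv2.resize(im,None,fx=6,fy=6,interpolation=cv2.INTER_CUBIC))
print(w('top1.png',[[283,221]],76),w('top1.png',[[220,213]],64),w('top1.png',[[216,178],[311,182],[308,252],[213,248]],60))
E
```

```text
[[476.78363212 164.2003645   76.        ]] [[490.88485961 313.01057503  64.        ]] [[572.99560517 326.78394748  60.        ]
 [569.95007892 102.55263315  60.        ]
 [405.83700941 104.8225692   60.        ]
 [408.51715056 327.47934034  60.        ]]
```

View pics/c1.png

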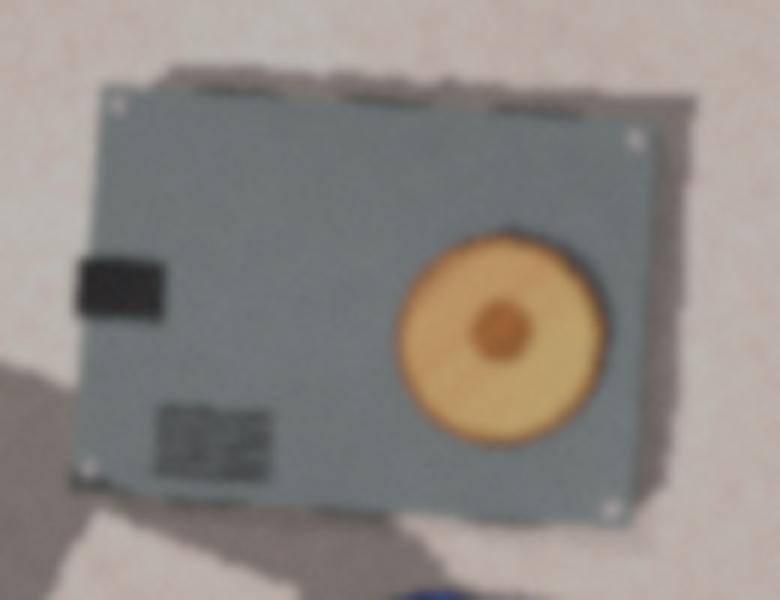

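The crop confirms it: slice centre at crop (503,338), screws at (118,106), (635,140), (612,510) and (90,467), block at (121,290).

```bash
python3 - <<'E'
from h import *
f=lambda l:[[200+(a+.5)/6-.5,165+(b+.5)/6-.5] for a,b in l]
s=w('top1.png',f([(118,106),(635,140),(612,510),(90,467)]),60)[:,:2]
sl=w('top1.png',f([(503,338)]),76)[0,:2]; b=w('top1.png',f([(121,290)]),64)[0,:2]
c=s.mean(0); ey=(s[0]+s[3]-s[1]-s[2]); ey/=np.linalg.norm(ey); ex=np.array([ey[1],-ey[0]])
yaw=np.degrees(np.arctan2(-ey[0],ey[1]))
print(s,c,'yaw',yaw,'block in charger',(b-c)@ex,(b-c)@ey)
print('slice in charger',(sl-c)@ex,(sl-c)@ey,'well',c-50*ey,'slice',sl, 'ey',ey)
print('contact start pt',sl-75*ey)
E
```

```text
[[563.1651159  318.6532752 ]
 [555.61796235 115.26439781]
 [411.05551963 119.96828647]
 [421.67339848 324.20911408]] [487.87799909 219.52376839] yaw -2.551559817550474 block in charger -1.0076990392319796 94.13026445419892
slice in charger -8.359499399987683 -56.703188315317654 well [485.65207901 169.57334017] slice [477.00245228 163.24894918] ey [0.0445184  0.99900856]
contact start pt [473.66357216  88.32330684]
```

```bash
python3 -m inch '[{"x":-2.8,"y":-2.1,"gripper":-0.12},{"x":-2.8,"y":-2.1},{"x":-2.8,"y":-2.1},{"x":-2.8,"y":-2.1},{"x":-2.8,"y":-2.1},{"x":-2.8,"y":-2.1},{"x":-2.8,"y":-2.1},{"x":-2.8,"y":-2.1},{"x":-2.8,"y":-2.1},{"x":-2.8,"y":-2.1},{"x":-2.8,"y":-2.1},{"x":-2.8,"y":-2.1}]' 20
python3 -m inch '[{"yaw":1},{"yaw":1},{"yaw":1},{"yaw":1},{"yaw":1},{"yaw":1},{"yaw":1},{"yaw":1},{"yaw":1},{"yaw":1},{"yaw":1},{"yaw":1}]'
python3 -m inch '[{"yaw":0.75},{"yaw":0.75},{},{},{}]'
```

```text
invalid input
invalid input
invalid input
```

```bash
python3 -m inch '[{"x":-2.8,"y":-2.1,"z":0,"yaw":0,"gripper":-0.12}]' 20
```

```text
time_s: 0.18
ee_pos: [260.2, 492.6, 206.6]
ee_rot: [179.9, -0.1, 155.0]
force: [2.3, 0.5, 0.5]
gripper_width: 87.1
```

All the keys are needed in each row.

```bash
python3 -m inch '[{"x":-2.8,"y":-2.1,"z":0,"yaw":0,"gripper":-0.12},{"x":-2.8,"y":-2.1,"z":0,"yaw":0,"gripper":-0.12},{"x":-2.8,"y":-2.1,"z":0,"yaw":0,"gripper":-0.12},{"x":-2.8,"y":-2.1,"z":0,"yaw":0,"gripper":-0.12},{"x":-2.8,"y":-2.1,"z":0,"yaw":0,"gripper":-0.12},{"x":-2.8,"y":-2.1,"z":0,"yaw":0,"gripper":-0.12},{"x":-2.8,"y":-2.1,"z":0,"yaw":0,"gripper":-0.12},{"x":-2.8,"y":-2.1,"z":0,"yaw":0,"gripper":-0.12},{"x":-2.8,"y":-2.1,"z":0,"yaw":0,"gripper":-0.12},{"x":-2.8,"y":-2.1,"z":0,"yaw":0,"gripper":-0.12},{"x":-2.8,"y":-2.1,"z":0,"yaw":0,"gripper":-0.12},{"x":-2.8,"y":-2.1,"z":0,"yaw":0,"gripper":-0.12}]'
python3 -m inch '[{"x":-2.8,"y":-2.1,"z":0,"yaw":0,"gripper":-0.12},{"x":0,"y":0,"z":0,"yaw":1,"gripper":-0.12},{"x":0,"y":0,"z":0,"yaw":1,"gripper":-0.12},{"x":0,"y":0,"z":0,"yaw":1,"gripper":-0.12},{"x":0,"y":0,"z":0,"yaw":1,"gripper":-0.12},{"x":0,"y":0,"z":0,"yaw":1,"gripper":-0.12},{"x":0,"y":0,"z":0,"yaw":1,"gripper":-0.12},{"x":0,"y":0,"z":0,"yaw":1,"gripper":-0.12}]'
python3 -m inch '[{"x":0,"y":0,"z":0,"yaw":1,"gripper":-0.12},{"x":0,"y":0,"z":0,"yaw":1,"gripper":-0.12},{"x":0,"y":0,"z":0,"yaw":1,"gripper":-0.12},{"x":0,"y":0,"z":0,"yaw":1,"gripper":-0.12},{"x":0,"y":0,"z":0,"yaw":1,"gripper":-0.12},{"x":0,"y":0,"z":0,"yaw":1,"gripper":-0.12},{"x":0,"y":0,"z":0,"yaw":0.46,"gripper":-0.12},{"x":0,"y":0,"z":0,"yaw":0,"gripper":-0.12},{"x":0,"y":0,"z":0,"yaw":0,"gripper":-0.12},{"x":0,"y":0,"z":0,"yaw":0,"gripper":-0.12}]'
```

```text
time_s: 1.18
ee_pos: [458.3, 116.1, 207.2]
ee_rot: [-180.0, -0.0, 154.7]
force: [0.7, 0.1, -0.4]
gripper_width: 40.1
time_s: 1.85
ee_pos: [474.1, 86.8, 207.0]
ee_rot: [-180.0, -0.0, 119.5]
force: [-0.2, -0.5, -0.2]
gripper_width: 40.3
time_s: 2.68
ee_pos: [474.3, 86.9, 207.3]
ee_rot: [-180.0, -0.0, 87.5]
force: [-0.1, 0.0, 0.5]
gripper_width: 40.4
```

```bash
python3 - <<'E'
from h import *
d=grab('wrist','w1.png'); print(px('w1.png',[[477,163.2,76],[485.6,169.6,60]]))
E
```

```text
[[317.50881956 107.79613794]
 [325.84869386 100.40693512]]
```

View pics/w1.png

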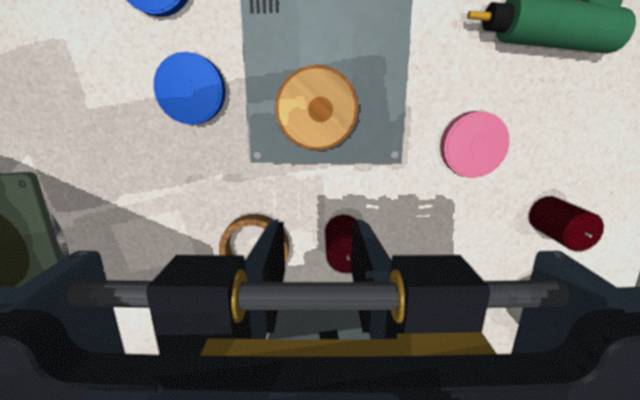

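The slice centre at (317,108) matches the prediction. I check the clearance to the middle candle before descending.

```bash
python3 - <<'E'
from h import *
print(w('top1.png',[[353,213],[343,213],[352,203],[352,222]],35),w('top1.png',[[337,260]],20))
E
python3 -m inch '[{"x":0,"y":0,"z":2,"yaw":0,"gripper":-0.12},{"x":0,"y":0,"z":2,"yaw":0,"gripper":-0.12},{"x":0,"y":0,"z":2,"yaw":0,"gripper":-0.12},{"x":0,"y":0,"z":0,"yaw":0,"gripper":-0.12}]'
```

```text
[[500.08969419  -0.88086184  35.        ]
 [499.41632332  23.31347897  35.        ]
 [524.18304816   2.1315291   35.        ]
 [478.31825787   1.00232249  35.        ]] [[384.34074236  33.76564306  20.        ]]
time_s: 3.07
ee_pos: [471.7, 86.5, 144.1]
ee_rot: [-179.6, 0.1, 87.5]
force: [0.2, -0.3, -0.1]
gripper_width: 40.1
```

```bash
python3 -m inch '[{"x":0,"y":0,"z":1.5,"yaw":0,"gripper":-0.12},{"x":0,"y":0,"z":1.5,"yaw":0,"gripper":-0.12},{"x":0,"y":0,"z":1.5,"yaw":0,"gripper":-0.12},{"x":0,"y":0,"z":1.4,"yaw":0,"gripper":-0.12},{"x":0,"y":0,"z":0,"yaw":0,"gripper":-0.12},{"x":0,"y":0,"z":0,"yaw":0,"gripper":-0.12},{"x":0,"y":0,"z":0,"yaw":0,"gripper":-0.12},{"x":0,"y":0,"z":0,"yaw":0,"gripper":-0.12}]'
```

```text
time_s: 3.73
ee_pos: [475.4, 87.1, 89.7]
ee_rot: [179.9, -0.0, 87.4]
force: [-0.1, -0.1, 0.2]
gripper_width: 40.0
```

```bash
python3 -m inch '[{"x":0.7,"y":0,"z":0.15,"yaw":0,"gripper":-0.12},{"x":0.7,"y":0,"z":0,"yaw":0,"gripper":-0.12},{"x":0.4,"y":0,"z":0,"yaw":0,"gripper":-0.12},{"x":0.3,"y":0,"z":0,"yaw":0,"gripper":-0.12},{"x":0.3,"y":0,"z":0,"yaw":0,"gripper":-0.12},{"x":0.3,"y":0,"z":0,"yaw":0,"gripper":-0.12},{"x":0.3,"y":0,"z":0,"yaw":0,"gripper":-0.12},{"x":0.3,"y":0,"z":0,"yaw":0,"gripper":-0.12},{"x":0.3,"y":0,"z":0,"yaw":0,"gripper":-0.12},{"x":0.3,"y":0,"z":0,"yaw":0,"gripper":-0.12},{"x":0.3,"y":0,"z":0,"yaw":0,"gripper":-0.12},{"x":0.3,"y":0,"z":0,"yaw":0,"gripper":-0.12}]'
python3 -c "
from h import *
grab('wrist','w2.png')"
```

```text
time_s: 4.73
ee_pos: [476.4, 132.1, 87.0]
ee_rot: [-180.0, -0.0, 87.4]
force: [0.2, 0.2, -0.3]
gripper_width: 40.0
```

View pics/w2.png

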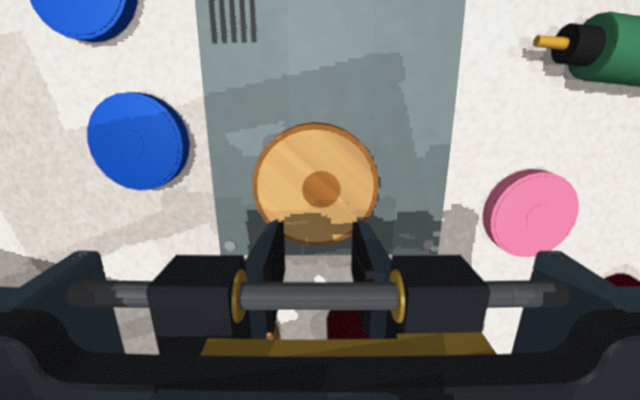

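The slice lies flat and sits evenly between both fingertips, with its centre at (316,183). I continue the push another 6 cm.

```bash
python3 -m inch '[{"x":0.4,"y":0,"z":0,"yaw":0,"gripper":-0.12},{"x":0.4,"y":0,"z":0,"yaw":0,"gripper":-0.12},{"x":0.4,"y":0,"z":0,"yaw":0,"gripper":-0.12},{"x":0.4,"y":0,"z":0,"yaw":0,"gripper":-0.12},{"x":0.4,"y":0,"z":0,"yaw":0,"gripper":-0.12},{"x":0.4,"y":0,"z":0,"yaw":0,"gripper":-0.12},{"x":0.4,"y":0,"z":0,"yaw":0,"gripper":-0.12},{"x":0.4,"y":0,"z":0,"yaw":0,"gripper":-0.12},{"x":0.4,"y":0,"z":0,"yaw":0,"gripper":-0.12},{"x":0.4,"y":0,"z":0,"yaw":0,"gripper":-0.12},{"x":0.4,"y":0,"z":0,"yaw":0,"gripper":-0.12},{"x":0.4,"y":0,"z":0,"yaw":0,"gripper":-0.12}]'
python3 -m inch '[{"x":0.3,"y":0,"z":0,"yaw":0,"gripper":-0.12},{"x":0.3,"y":0,"z":0,"yaw":0,"gripper":-0.12},{"x":0.3,"y":0,"z":0,"yaw":0,"gripper":-0.12},{"x":0.2,"y":0,"z":0,"yaw":0,"gripper":-0.12},{"x":0.1,"y":0,"z":0,"yaw":0,"gripper":-0.12},{"x":0,"y":0,"z":0,"yaw":0,"gripper":-0.12},{"x":0,"y":0,"z":0,"yaw":0,"gripper":-0.12},{"x":-0.5,"y":0,"z":0,"yaw":0,"gripper":-0.12},{"x":-1,"y":0,"z":0,"yaw":0,"gripper":-0.12},{"x":-0.5,"y":0,"z":-1,"yaw":0,"gripper":-0.12},{"x":0,"y":0,"z":-3,"yaw":0,"gripper":-0.12},{"x":0,"y":0,"z":-3,"yaw":0,"gripper":-0.12}]'
python3 -m inch '[{"x":0,"y":0,"z":-2,"yaw":0,"gripper":-1},{"x":-1,"y":0,"z":0,"yaw":0,"gripper":-1},{"x":-1.5,"y":0,"z":0,"yaw":0,"gripper":-1},{"x":-1.5,"y":0,"z":0,"yaw":0,"gripper":-1},{"x":0,"y":0,"z":0,"yaw":0,"gripper":-1},{"x":0,"y":0,"z":0,"yaw":0,"gripper":-1},{"x":0,"y":0,"z":0,"yaw":0,"gripper":-1},{"x":0,"y":0,"z":0,"yaw":0,"gripper":-1},{"x":0,"y":0,"z":0,"yaw":0,"gripper":-1}]'
python3 -c "
from h import *
grab('wrist','w3.png');print(px('w3.png',[[485.65,169.57,60]]))"
```

```text
time_s: 5.78
ee_pos: [478.6, 180.2, 86.9]
ee_rot: [-180.0, -0.0, 87.4]
force: [0.2, -0.7, 0.7]
gripper_width: 40.1
time_s: 6.78
ee_pos: [477.1, 170.4, 157.4]
ee_rot: [-179.8, 0.1, 87.4]
force: [0.7, -0.1, 0.7]
gripper_width: 40.1
time_s: 7.53
ee_pos: [476.4, 132.2, 176.8]
ee_rot: [-180.0, -0.0, 87.5]
force: [-0.6, -0.4, 0.1]
gripper_width: 0.4
[[326.15182812 150.37391481]]
```

View pics/w3.png

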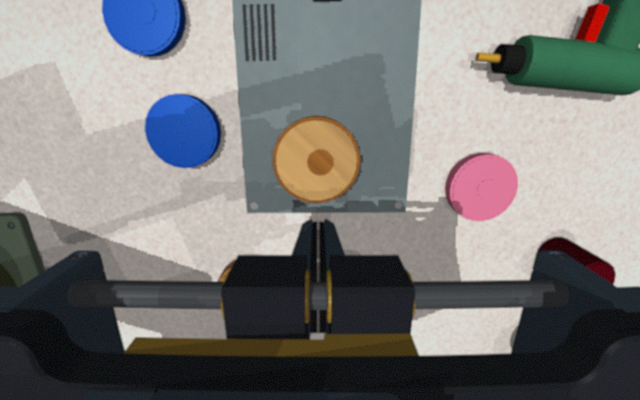

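The slice at (317,158) still covers the well, so I work out where it actually is.

```bash
python3 - <<'E'
from h import *
print('w1',w('w1.png',[[317,108]],76),'w2',w('w2.png',[[316,183]],76),'w3',w('w3.png',[[317.5,159]],76))
print('corners w3',w('w3.png',[[253,206],[401,206]],60))
grab('scene','scene2.png'); grab('top','top2.png')
im=cv2.imread('pics/scene2.png')[180:310,290:450]; im2=cv2.imread('pics/top2.png')[165:265,200:330]
cv2.imwrite('pics/c2.png',np.hstack([cv2.resize(im,(400,325)),cv2.resize(im2,(400,325))]))
E
```

```text
w1 [[476.50480454 163.03260644  76.        ]] w2 [[476.6864101  166.07979846  76.        ]] w3 [[477.26188928 164.64197387  76.        ]]
corners w3 [[410.36036644 117.09297945  60.        ]
 [558.59414044 110.50080441  60.        ]]
```

View pics/c2.png

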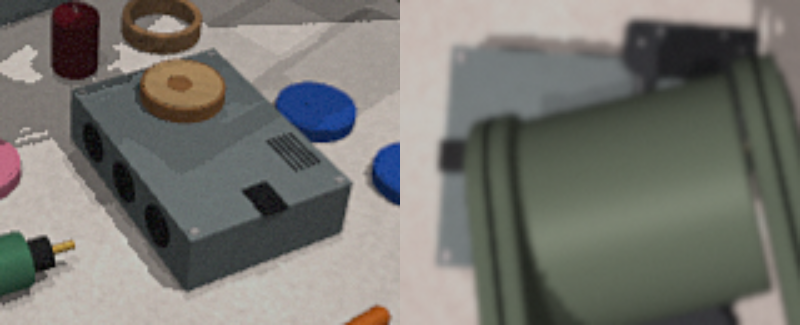

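```bash
python3 - <<'E'
from h import *
s=telemetry.state();p=s['ee_pos'];print(p)
P=[[p[0],p[1]+dy,p[2]-k] for k in (0,10,22) for dy in (-16,0,16)]
print('wrist',px('w3.png',P).round(0).tolist());q=px('scene2.png',P);print('scene',q.round(0).tolist())
im=cv2.imread('pics/scene2.png');x,y=q[4].astype(int);x0,y0=max(0,x-80),max(0,y-80);c=cv2.resize(im[y0:y0+160,x0:x0+160],None,fx=3.5,fy=3.5)
for i in (1,4,7): cv2.circle(c,tuple(((q[i]-[x0,y0])*3.5).astype(int)),3,(0,0,255),-1)
cv2.imwrite('pics/c3.png',c)
E
```

```text
[476.40208592 132.23003567 176.8248332 ]
wrist [[319.0, 263.0], [318.0, 240.0], [317.0, 216.0], [319.0, 255.0], [318.0, 233.0], [317.0, 211.0], [319.0, 247.0], [318.0, 226.0], [317.0, 204.0]]
scene [[355.0, 166.0], [359.0, 170.0], [363.0, 173.0], [355.0, 170.0], [359.0, 173.0], [363.0, 177.0], [355.0, 175.0], [358.0, 178.0], [362.0, 181.0]]
```

View pics/c3.png

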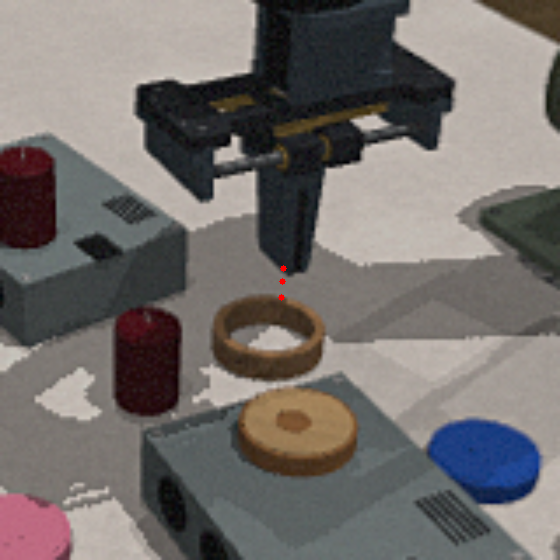

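The fingertips in the scene view end at about the TCP dot (the first red dot). They are not 22 mm ahead of it, so the push passed above the slice. I calibrate by touching the bare charger top gently.

```bash
python3 -m inch '[{"x":3,"y":0.2,"z":0,"yaw":0,"gripper":-1},{"x":3,"y":0.2,"z":0,"yaw":0,"gripper":-1},{"x":3,"y":0.2,"z":0,"yaw":0,"gripper":-1},{"x":3,"y":0.2,"z":0,"yaw":0,"gripper":-1},{"x":0,"y":0,"z":3,"yaw":0,"gripper":-1},{"x":0,"y":0,"z":3,"yaw":0,"gripper":-1},{"x":0,"y":0,"z":2.5,"yaw":0,"gripper":-1},{"x":0,"y":0,"z":0,"yaw":0,"gripper":-1},{"x":0,"y":0,"z":0,"yaw":0,"gripper":-1},{"x":0,"y":0,"z":0,"yaw":0,"gripper":-1}]'
python3 -m inch '[{"x":0,"y":0,"z":0.4,"yaw":0,"gripper":-1},{"x":0,"y":0,"z":0.4,"yaw":0,"gripper":-1},{"x":0,"y":0,"z":0,"yaw":0,"gripper":-1}]'
python3 -m inch '[{"x":0,"y":0,"z":0.4,"yaw":0,"gripper":-1},{"x":0,"y":0,"z":0.4,"yaw":0,"gripper":-1},{"x":0,"y":0,"z":0,"yaw":0,"gripper":-1}]'
```

```text
time_s: 8.52
ee_pos: [490.8, 251.9, 93.3]
ee_rot: [179.9, -0.1, 87.4]
force: [0.0, 0.9, 1.0]
gripper_width: 0.8
time_s: 8.77
ee_pos: [489.9, 251.3, 84.3]
ee_rot: [180.0, -0.0, 87.4]
force: [0.1, -0.9, 0.6]
gripper_width: 0.4
time_s: 9.02
ee_pos: [489.3, 251.1, 75.2]
ee_rot: [-179.9, 0.0, 87.4]
force: [-0.5, -0.4, -0.2]
gripper_width: 0.5
```

No contact at TCP z 75, so the offset is real. I continue in small steps.

```bash
python3 -m inch '[{"x":0,"y":0,"z":0.4,"yaw":0,"gripper":-1},{"x":0,"y":0,"z":0,"yaw":0,"gripper":-1},{"x":0,"y":0,"z":0,"yaw":0,"gripper":-1}]'
python3 -m inch '[{"x":0,"y":0,"z":0.3,"yaw":0,"gripper":-1},{"x":0,"y":0,"z":0,"yaw":0,"gripper":-1},{"x":0,"y":0,"z":0,"yaw":0,"gripper":-1}]'
python3 -m inch '[{"x":0,"y":0,"z":0.2,"yaw":0,"gripper":-1},{"x":0,"y":0,"z":0,"yaw":0,"gripper":-1},{"x":0,"y":0,"z":0,"yaw":0,"gripper":-1}]'
```

```text
time_s: 9.27
ee_pos: [489.6, 251.3, 71.7]
ee_rot: [-180.0, 0.0, 87.4]
force: [-0.3, 0.2, -0.5]
gripper_width: 0.7
time_s: 9.52
ee_pos: [489.7, 251.4, 68.8]
ee_rot: [-180.0, 0.0, 87.4]
force: [-0.8, -0.4, -0.7]
gripper_width: 0.1
time_s: 9.77
ee_pos: [489.7, 251.4, 66.9]
ee_rot: [-180.0, 0.0, 87.4]
force: [-0.1, 0.2, 0.5]
gripper_width: 0.5
```

```bash
python3 -m inch '[{"x":0,"y":0,"z":0.2,"yaw":0,"gripper":-1},{"x":0,"y":0,"z":0,"yaw":0,"gripper":-1},{"x":0,"y":0,"z":0,"yaw":0,"gripper":-1}]'
python3 -m inch '[{"x":0,"y":0,"z":0.2,"yaw":0,"gripper":-1},{"x":0,"y":0,"z":0,"yaw":0,"gripper":-1},{"x":0,"y":0,"z":0,"yaw":0,"gripper":-1}]'
python3 -m inch '[{"x":0,"y":0,"z":0.2,"yaw":0,"gripper":-1},{"x":0,"y":0,"z":0,"yaw":0,"gripper":-1},{"x":0,"y":0,"z":0,"yaw":0,"gripper":-1}]'
```

```text
time_s: 10.02
ee_pos: [489.7, 251.3, 64.8]
ee_rot: [-180.0, 0.0, 87.4]
force: [-0.8, 0.3, -0.3]
gripper_width: 0.4
time_s: 10.27
ee_pos: [489.7, 251.3, 62.8]
ee_rot: [-180.0, 0.0, 87.4]
force: [-0.5, -0.4, -0.2]
gripper_width: 0.3
time_s: 10.52
ee_pos: [489.7, 251.3, 60.8]
ee_rot: [-180.0, 0.0, 87.4]
force: [0.4, -0.2, 0.2]
gripper_width: 0.4
```

```bash
python3 -m inch '[{"x":0,"y":0,"z":0.2,"yaw":0,"gripper":-1},{"x":0,"y":0,"z":0,"yaw":0,"gripper":-1},{"x":0,"y":0,"z":0,"yaw":0,"gripper":-1}]'
python3 -m inch '[{"x":0,"y":0,"z":0.2,"yaw":0,"gripper":-1},{"x":0,"y":0,"z":0,"yaw":0,"gripper":-1},{"x":0,"y":0,"z":0,"yaw":0,"gripper":-1}]'
python3 - <<'E'
from h import *
grab('scene','scene3.png')
p=telemetry.state()['ee_pos'];q=px('scene3.png',[[p[0],p[1],p[2]]])[0];print(q)
im=cv2.imread('pics/scene3.png');c=cv2.resize(im[140:300,280:460],None,fx=4,fy=3.7)
cv2.imwrite('pics/c4.png',cv2.resize(im[150:290,290:450],None,fx=4,fy=4,interpolation=cv2.INTER_CUBIC))
E
```

```text
time_s: 10.77
ee_pos: [489.7, 251.3, 58.8]
ee_rot: [-180.0, 0.0, 87.4]
force: [0.3, -0.6, -0.3]
gripper_width: 0.7
time_s: 11.02
ee_pos: [489.7, 251.3, 56.8]
ee_rot: [-180.0, 0.0, 87.4]
force: [0.4, -0.3, 0.1]
gripper_width: 0.8
[379.55542459 242.85636302]
```

View pics/c4.png

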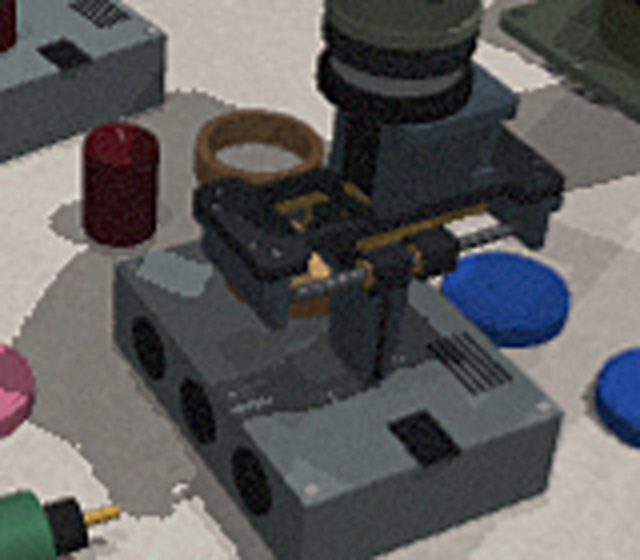

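The tips are just above the top, at crop (375,383). I continue the probe.

```bash
python3 -m inch '[{"x":0,"y":0,"z":0.15,"yaw":0,"gripper":-1},{"x":0,"y":0,"z":0,"yaw":0,"gripper":-1},{"x":0,"y":0,"z":0,"yaw":0,"gripper":-1}]'
python3 -m inch '[{"x":0,"y":0,"z":0.15,"yaw":0,"gripper":-1},{"x":0,"y":0,"z":0,"yaw":0,"gripper":-1},{"x":0,"y":0,"z":0,"yaw":0,"gripper":-1}]'
python3 -m inch '[{"x":0,"y":0,"z":0.15,"yaw":0,"gripper":-1},{"x":0,"y":0,"z":0,"yaw":0,"gripper":-1},{"x":0,"y":0,"z":0,"yaw":0,"gripper":-1}]'
```

```text
time_s: 11.32
ee_pos: [489.7, 251.3, 55.4]
ee_rot: [-180.0, 0.0, 87.4]
force: [-0.4, -0.2, -1.0]
gripper_width: 0.8
time_s: 11.57
ee_pos: [489.8, 251.4, 53.9]
ee_rot: [-180.0, -0.0, 87.4]
force: [-0.3, -0.1, -1.0]
gripper_width: 0.8
time_s: 11.82
ee_pos: [489.9, 251.4, 53.8]
ee_rot: [180.0, -0.0, 87.4]
force: [-1.6, -1.0, 8.5]
gripper_width: 0.2
```

Contact came at TCP z about 53.9, so tip z = TCP z + 6. I raise, go back to the start side, open to 40 mm and lower to TCP z 60, which puts the tips at 66.

```bash
python3 -m inch '[{"x":0,"y":0,"z":-1,"yaw":0,"gripper":-1},{"x":0,"y":0,"z":-3,"yaw":0,"gripper":-1},{"x":0,"y":0,"z":-3,"yaw":0,"gripper":-1},{"x":0,"y":0,"z":-1,"yaw":0,"gripper":-1},{"x":-3.3,"y":-0.18,"z":0,"yaw":0,"gripper":-0.12},{"x":-3.3,"y":-0.18,"z":0,"yaw":0,"gripper":-0.12},{"x":-3.3,"y":-0.18,"z":0,"yaw":0,"gripper":-0.12},{"x":-3.3,"y":-0.18,"z":0,"yaw":0,"gripper":-0.12},{"x":-3.3,"y":-0.18,"z":0,"yaw":0,"gripper":-0.12},{"x":0,"y":0,"z":0,"yaw":0,"gripper":-0.12},{"x":0,"y":0,"z":0,"yaw":0,"gripper":-0.12},{"x":0,"y":0,"z":0,"yaw":0,"gripper":-0.12}]'
```

```text
time_s: 12.82
ee_pos: [473.6, 87.2, 132.4]
ee_rot: [180.0, -0.0, 87.4]
force: [-0.1, -0.2, 0.1]
gripper_width: 39.9
```

```bash
python3 -m inch '[{"x":0,"y":0,"z":2,"yaw":0,"gripper":-0.12},{"x":0,"y":0,"z":2,"yaw":0,"gripper":-0.12},{"x":0,"y":0,"z":2,"yaw":0,"gripper":-0.12},{"x":0,"y":0,"z":1.25,"yaw":0,"gripper":-0.12},{"x":0,"y":0,"z":0,"yaw":0,"gripper":-0.12},{"x":0,"y":0,"z":0,"yaw":0,"gripper":-0.12},{"x":0,"y":0,"z":0,"yaw":0,"gripper":-0.12},{"x":0,"y":0,"z":0,"yaw":0,"gripper":-0.12}]'
python3 -m inch '[{"x":0.6,"y":0,"z":0,"yaw":0,"gripper":-0.12},{"x":0.4,"y":0,"z":0,"yaw":0,"gripper":-0.12},{"x":0.4,"y":0,"z":0,"yaw":0,"gripper":-0.12},{"x":0.3,"y":0,"z":0,"yaw":0,"gripper":-0.12},{"x":0.3,"y":0,"z":0,"yaw":0,"gripper":-0.12},{"x":0.3,"y":0,"z":0,"yaw":0,"gripper":-0.12},{"x":0.3,"y":0,"z":0,"yaw":0,"gripper":-0.12},{"x":0.3,"y":0,"z":0,"yaw":0,"gripper":-0.12},{"x":0.3,"y":0,"z":0,"yaw":0,"gripper":-0.12},{"x":0.3,"y":0,"z":0,"yaw":0,"gripper":-0.12},{"x":0.3,"y":0,"z":0,"yaw":0,"gripper":-0.12},{"x":0.2,"y":0,"z":0,"yaw":0,"gripper":-0.12}]'
python3 -c "
from h import *
grab('wrist','w4.png')"
```

```text
time_s: 13.48
ee_pos: [474.4, 87.6, 60.9]
ee_rot: [179.9, -0.0, 87.5]
force: [-1.1, 0.4, 0.7]
gripper_width: 40.2
time_s: 14.48
ee_pos: [475.3, 127.2, 59.9]
ee_rot: [180.0, -0.0, 87.5]
force: [-0.3, -1.0, -0.4]
gripper_width: 40.4
```

View pics/w4.png

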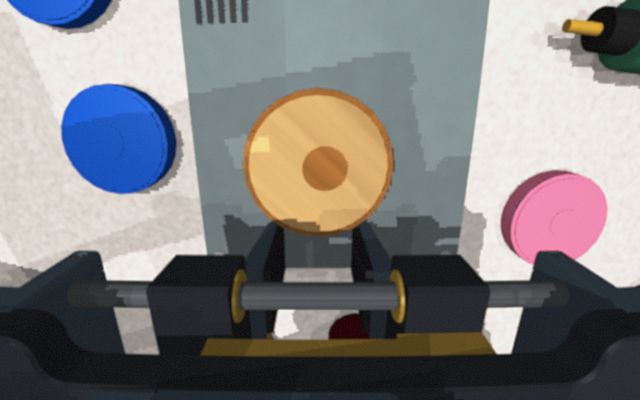

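The slice sits between the tips, with its centre at (319,160) and its near rim against the fingers.

```bash
python3 -c "
from h import *
print(w('w4.png',[[319,161]],76))"
```

```text
[[478.1317043  180.22418536  76.        ]]
```

It has moved from y 163 to 180, so contact is confirmed. I push another 70 mm, to world y of about 250.

```bash
python3 -m inch '[{"x":0.4,"y":0,"z":0,"yaw":0,"gripper":-0.12},{"x":0.5,"y":0,"z":0,"yaw":0,"gripper":-0.12},{"x":0.5,"y":0,"z":0,"yaw":0,"gripper":-0.12},{"x":0.5,"y":0,"z":0,"yaw":0,"gripper":-0.12},{"x":0.5,"y":0,"z":0,"yaw":0,"gripper":-0.12},{"x":0.5,"y":0,"z":0,"yaw":0,"gripper":-0.12},{"x":0.5,"y":0,"z":0,"yaw":0,"gripper":-0.12},{"x":0.5,"y":0,"z":0,"yaw":0,"gripper":-0.12},{"x":0.5,"y":0,"z":0,"yaw":0,"gripper":-0.12},{"x":0.5,"y":0,"z":0,"yaw":0,"gripper":-0.12},{"x":0.4,"y":0,"z":0,"yaw":0,"gripper":-0.12},{"x":0.4,"y":0,"z":0,"yaw":0,"gripper":-0.12}]'
python3 -m inch '[{"x":0.4,"y":0,"z":0,"yaw":0,"gripper":-0.12},{"x":0.4,"y":0,"z":0,"yaw":0,"gripper":-0.12},{"x":0.3,"y":0,"z":0,"yaw":0,"gripper":-0.12},{"x":0.2,"y":0,"z":0,"yaw":0,"gripper":-0.12},{"x":0.1,"y":0,"z":0,"yaw":0,"gripper":-0.12},{"x":0.1,"y":0,"z":0,"yaw":0,"gripper":-0.12},{"x":0,"y":0,"z":0,"yaw":0,"gripper":-0.12},{"x":0,"y":0,"z":0,"yaw":0,"gripper":-0.12},{"x":0,"y":0,"z":0,"yaw":0,"gripper":-0.12}]'
python3 -m inch '[{"x":-0.5,"y":0,"z":0,"yaw":0,"gripper":-0.12},{"x":-1.5,"y":0,"z":0,"yaw":0,"gripper":-0.12},{"x":-1,"y":0,"z":-1,"yaw":0,"gripper":-0.12},{"x":0,"y":0,"z":-3,"yaw":0,"gripper":-0.12},{"x":0,"y":0,"z":-3,"yaw":0,"gripper":-1},{"x":-2,"y":0,"z":-3,"yaw":0,"gripper":-1},{"x":-2,"y":0,"z":0,"yaw":0,"gripper":-1},{"x":-2,"y":0,"z":0,"yaw":0,"gripper":-1},{"x":0,"y":0,"z":0,"yaw":0,"gripper":-1},{"x":0,"y":0,"z":0,"yaw":0,"gripper":-1},{"x":0,"y":0,"z":0,"yaw":0,"gripper":-1}]'
python3 -c "
from h import *
grab('wrist','w5.png');print(px('w5.png',[[485.65,169.57,60]]))"
```

```text
time_s: 15.53
ee_pos: [477.8, 184.3, 59.9]
ee_rot: [-180.0, -0.0, 87.4]
force: [-0.1, -0.3, 0.3]
gripper_width: 40.4
time_s: 16.28
ee_pos: [478.5, 198.8, 60.0]
ee_rot: [180.0, -0.0, 87.4]
force: [0.8, 0.4, -0.4]
gripper_width: 40.2
time_s: 17.2
ee_pos: [474.4, 109.0, 160.3]
ee_rot: [180.0, -0.0, 87.4]
force: [0.4, 0.9, -0.8]
gripper_width: 0.5
[[327.70869345 126.91941722]]
```

View pics/w5.png

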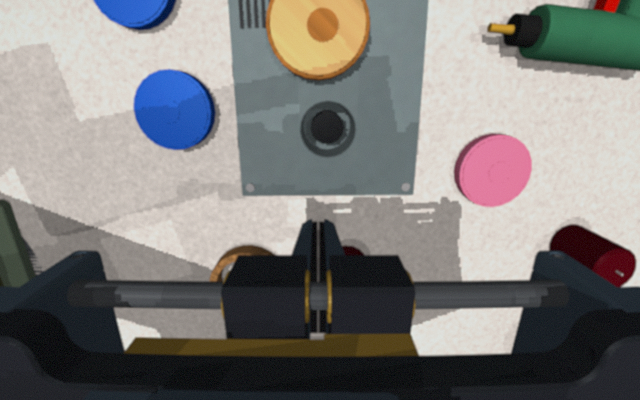

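The well is fully open, with its mouth centred at about (328,128) and predicted at (328,127). The slice lies flat at (318,24).

```bash
python3 - <<'E'
from h import *
im=cv2.imread('pics/w5.png')[95:165,290:370]
g=cv2.cvtColor(im,cv2.COLOR_BGR2GRAY)
cv2.imwrite('pics/c5.png',cv2.resize(im,None,fx=7,fy=7,interpolation=cv2.INTER_CUBIC))
m=(g<45).astype(np.uint8);k,l,s,c=cv2.connectedComponentsWithStats(m)
i=1+s[1:,4].argmax();print('key',s[i],c[i]+[290,95]); kc=c[i]+[290,95]
print('key->',w('w5.png',[kc],34),'mouth->',w('w5.png',[[328,128.5]],60),'slice',w('w5.png',[[318,24]],76))
p=telemetry.state()['ee_pos'];print(p)
print('tip px',px('w5.png',[[p[0],p[1]+a,p[2]+6] for a in(-16,0,16)]))
E
```

```text
key [ 21  15  33  33 846] [326.70212766 126.53427896]
key-> [[485.38935163 167.79415743  34.        ]] mouth-> [[485.85418595 168.19571989  60.        ]] slice [[480.78274399 248.51597088  76.        ]]
[474.40417004 109.32311225 160.0338001 ]
tip px [[319.18967444 266.94977484]
 [318.0091025  243.69006145]
 [316.76459521 219.14599883]]
```

View pics/c5.png

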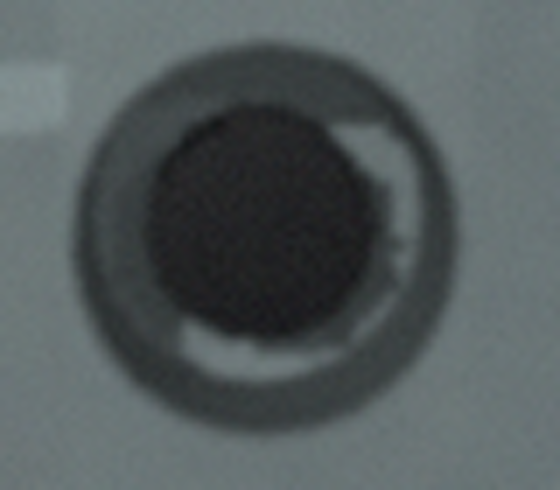

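```bash
python3 -m inch '[{"x":2,"y":0.29,"z":0,"yaw":0,"gripper":-1},{"x":2,"y":0.29,"z":0,"yaw":0,"gripper":-1},{"x":1.94,"y":0.29,"z":0,"yaw":0,"gripper":-1},{"x":0,"y":0,"z":3,"yaw":0,"gripper":-1},{"x":0,"y":0,"z":3,"yaw":0,"gripper":-1},{"x":0,"y":0,"z":2.5,"yaw":0,"gripper":-1},{"x":0,"y":0,"z":0,"yaw":0,"gripper":-1},{"x":0,"y":0,"z":0,"yaw":0,"gripper":-1},{"x":0,"y":0,"z":0,"yaw":0,"gripper":-1},{"x":0,"y":0,"z":0,"yaw":0,"gripper":-1},{"x":0,"y":0,"z":0,"yaw":0,"gripper":-1},{"x":0,"y":0,"z":0,"yaw":0,"gripper":-1}]'
```

```text
time_s: 18.25
ee_pos: [486.6, 168.1, 76.2]
ee_rot: [179.9, -0.1, 87.4]
force: [-0.5, -0.0, 0.1]
gripper_width: 0.4
```

```bash
python3 -m inch '[{"x":0,"y":-0.08,"z":0.7,"yaw":0,"gripper":-1},{"x":0,"y":0,"z":0.7,"yaw":0,"gripper":-1},{"x":0,"y":0,"z":0.4,"yaw":0,"gripper":-1},{"x":0,"y":0,"z":0.4,"yaw":0,"gripper":-1},{"x":0,"y":0,"z":0,"yaw":0,"gripper":-1},{"x":0,"y":0,"z":0,"yaw":0,"gripper":-1}]'
python3 -m inch '[{"x":0,"y":0,"z":0.5,"yaw":0,"gripper":-1},{"x":0,"y":0,"z":0.5,"yaw":0,"gripper":-1},{"x":0,"y":0,"z":0,"yaw":0,"gripper":-1},{"x":0,"y":0,"z":0,"yaw":0,"gripper":-1}]'
```

```text
time_s: 18.75
ee_pos: [484.7, 167.8, 52.5]
ee_rot: [-180.0, 0.0, 87.4]
force: [0.9, -0.3, -0.7]
gripper_width: 0.6
time_s: 19.08
ee_pos: [484.7, 167.8, 42.6]
ee_rot: [-180.0, 0.0, 87.4]
force: [0.7, 0.5, 1.2]
gripper_width: 0.5
```

```bash
python3 -m inch '[{"x":0,"y":0.05,"z":0.4,"yaw":0,"gripper":-1},{"x":0,"y":0,"z":0.4,"yaw":0,"gripper":-1},{"x":0,"y":0,"z":0.4,"yaw":0,"gripper":-1},{"x":0,"y":0,"z":0,"yaw":0,"gripper":-1},{"x":0,"y":0,"z":0,"yaw":0,"gripper":-1}]'
python3 -m inch '[{"x":0,"y":0,"z":0.2,"yaw":0,"gripper":-1},{"x":0,"y":0,"z":0.2,"yaw":0,"gripper":-1},{"x":0,"y":0,"z":0,"yaw":0,"gripper":-1},{"x":0,"y":0,"z":0,"yaw":0,"gripper":-1}]'
```

```text
time_s: 19.5
ee_pos: [485.2, 167.8, 30.6]
ee_rot: [-180.0, 0.0, 87.4]
force: [0.3, -1.0, 0.6]
gripper_width: 0.5
time_s: 19.83
ee_pos: [485.7, 168.0, 27.1]
ee_rot: [180.0, -0.0, 87.4]
force: [0.7, 0.1, 1.3]
gripper_width: 0.4
```

```bash
python3 -m inch '[{"x":0,"y":0,"z":0.2,"yaw":0,"gripper":-1},{"x":0,"y":0,"z":0.1,"yaw":0,"gripper":-1},{"x":0,"y":0,"z":0,"yaw":0,"gripper":-1},{"x":0,"y":0,"z":0,"yaw":0,"gripper":-1}]'
python3 -m inch '[{"x":0,"y":0,"z":0.15,"yaw":0,"gripper":-1},{"x":0,"y":0,"z":0,"yaw":0,"gripper":-1},{"x":0,"y":0,"z":0,"yaw":0,"gripper":-1}]'
python3 -m inch '[{"x":0,"y":0,"z":0.15,"yaw":0,"gripper":-1},{"x":0,"y":0,"z":0,"yaw":0,"gripper":-1},{"x":0,"y":0,"z":0,"yaw":0,"gripper":-1},{"x":0,"y":0,"z":0,"yaw":0,"gripper":-1},{"x":0,"y":0,"z":0,"yaw":0,"gripper":-1}]'
```

```text
time_s: 20.17
ee_pos: [485.7, 168.0, 24.2]
ee_rot: [180.0, -0.0, 87.4]
force: [-0.1, -0.2, 3.1]
gripper_width: 0.6
time_s: 20.42
ee_pos: [485.7, 168.0, 22.8]
ee_rot: [180.0, -0.0, 87.4]
force: [-1.6, 0.5, 5.8]
gripper_width: 0.3
time_s: 20.83
ee_pos: [485.8, 168.0, 22.5]
ee_rot: [179.9, -0.0, 87.4]
force: [-3.1, -2.5, 15.0]
gripper_width: 0.8
```

The key is bottomed: 15 N and the travel stopped at TCP z 22.5, about 5 mm below first contact, held for over 0.3 s. I withdraw straight up.

```bash
python3 -m inch '[{"x":0,"y":0,"z":-0.5,"yaw":0,"gripper":-1},{"x":0,"y":0,"z":-0.8,"yaw":0,"gripper":-1},{"x":0,"y":0,"z":-1,"yaw":0,"gripper":-1},{"x":0,"y":0,"z":-1,"yaw":0,"gripper":-1},{"x":0,"y":0,"z":-1.5,"yaw":0,"gripper":-1},{"x":0,"y":0,"z":-3,"yaw":0,"gripper":-1},{"x":0,"y":0,"z":-3,"yaw":0,"gripper":-1},{"x":-2,"y":0,"z":-2,"yaw":0,"gripper":-1},{"x":-2,"y":0,"z":-2,"yaw":0,"gripper":-1},{"x":-2,"y":0,"z":0,"yaw":0,"gripper":-1},{"x":0,"y":0,"z":0,"yaw":0,"gripper":-1},{"x":0,"y":0,"z":0,"yaw":0,"gripper":-1}]'
python3 - <<'E'
from h import *
grab('wrist','w6.png'); grab('scene','scene4.png')
a=cv2.imread('pics/w6.png')[0:230,180:480]; b=cv2.imread('pics/scene4.png')[150:350,200:460]
cv2.imwrite('pics/c6.png',np.hstack([cv2.resize(a,(400,307)),cv2.resize(b,(400,307))]))
print(telemetry.state()['force'])
E
```

```text
time_s: 21.83
ee_pos: [482.5, 107.5, 169.5]
ee_rot: [180.0, -0.0, 87.3]
force: [-0.8, -0.9, -0.3]
gripper_width: 0.0
[0.75493589 0.33662829 0.09122838]
```

The viewing limit is reached, so I check by numbers.

```bash
python3 - <<'E'
from h import *
im=cv2.imread('pics/w6.png'); q=px('w6.png',[[485.8,168.2,34]])[0]
g=cv2.cvtColor(im,cv2.COLOR_BGR2GRAY); x,y=q.astype(int)
m=np.zeros_like(g); m[y-25:y+25,x-25:x+25]=(g[y-25:y+25,x-25:x+25]<45)
k,l,s,c=cv2.connectedComponentsWithStats(m); i=1+s[1:,4].argmax()
print('key px',s[i],c[i],'expect',q,'world',w('w6.png',[c[i]],34))
P=np.array([[485.8+16*np.cos(t),168.2+16*np.sin(t),h] for h in(34,29) for t in np.linspace(0,6.28,24)])
r=px('w6.png',P); print('key diam up/down',np.ptp(r[:24],0),np.ptp(r[24:],0))
hsv=cv2.cvtColor(cv2.imread('pics/scene4.png'),cv2.COLOR_BGR2HSV); q=px('scene4.png',[[480.8,248.5,76]])[0]
m=cv2.inRange(hsv,(8,60,60),(25,255,255)); k,l,s,c=cv2.connectedComponentsWithStats(m)
j=1+np.linalg.norm(c[1:]-q,axis=1)[s[1:,4]>0].argmin(); 
j=min((j for j in range(1,k) if s[j,4]>100),key=lambda j:np.linalg.norm(c[j]-q)); print('slice scene',s[j],c[j],'expected top centre',q)
E
python3 -c "
from workcell import env; print(env.job_done())"
```

```text
key px [303 108  32  33 794] [318.24811083 124.7720403 ] expect [318.47929471 124.11061278] world [[485.54270242 167.57184954  34.        ]]
key diam up/down [32.45070064 32.99602937] [31.95040812 32.49743754]
slice scene [365 224  37  29 851] [382.80728555 237.61222092] expected top centre [382.998487  234.2301608]
the job is handed in; nothing more can be done
None
```

I pushed the slice flat along the charger's top until the well was open, pressed the reset key to its stop, and handed the job in at about 22 s of the 42 s allowed. No verdict was reported.

- **Slice:** its centre ended about 80 mm from the well's. A count on the last scene picture put it within a few pixels of the expected place, and the last view of the slice showed it lying flat.
- **Reset key:** the force reached 15 N and downward travel stopped at a TCP height of 22.5 mm. That is about 5 mm below first contact, and I held it there for over 0.3 s. I then withdrew straight up.
- **Key coming back up:** this is not separately proven. The key's apparent size after release (32 by 33 px) fits "up", but "down" would differ by only about 0.5 px.
- **Robot at hand-in:** it was raised clear of everything, and the force read close to zero.

**Disagreements and failed checks:**
- **Fingertip height:** the tips turned out to stand about 6 mm behind the reported TCP, not 22 mm ahead as stated. My first push therefore passed just above the slice without moving it. I corrected this by gently touching the bare charger top, which gave 8.5 N.
- **Last picture:** the final close-up could not be viewed because the limit of 12 pictures was reached. The last checks were made by numbers only, and I did not measure the bystanders again.

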